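Set a rinsed glass to dry under the swing-arm lamp

TASK

Swing the lamp arm well clear of the drying peg, then take the rinsed glass from its wire cradle and set it down gently, upside down, over the peg so that its rim stands flat on the white drip tray. Then swing the lamp arm back so that the lamp is centred over the peg and the glass without knocking the glass, and let go. Leave the pepper mill, the salt shaker and the sugar tin standing where they are.

Things in the scene. Friction and masses are not known exactly. Their poses are not given: they have to be found in the camera images.
- stand: fixed drying stand: wooden board 12 mm thick (x 25 to 170, y -145 to 145 mm) and in front of it a round white drip tray, radius 52 mm, flat top 35 mm above the origin. Origin on the table under the steel drying peg in the tray's middle (14 mm thick, 36 mm tall above the tray, tapered tip). +x runs from the peg to the lamp post (18 mm thick, 130 mm behind the peg); z up
- peg_foot (a point): point on the peg's axis at the tray's top face (35 mm above the table), where the rim of the upturned glass rests
- lamp_arm: lamp's swing arm on a vertical hinge on the post's axis; stays where left (friction about 0.8 N at the knob); swings 1.8 rad to either side. Origin on the hinge axis at table height; -x points along the arm to the lamp. Yaw equal to the stand's: lamp over the peg (start: within 0.3 rad of this); greater yaw carries it to the stand's -y side. Bar 16 mm wide, 126 to 138 mm up, hub 146 mm
- lamp_light (a point): centre of the underside of the lamp head, a white disc of radius 32 mm, 122 to 140 mm above the table, 130 mm from the hinge axis; it clears the glass on the peg by 25 mm
- lamp_knob (a point): grip point on the axis of the black upright knob on top of the lamp head, 160 mm above the table: a round pin 16 mm thick, 140 to 172 mm above the table, fixed to the head; it may turn between the fingers as the arm swings
- cradle: small fixed cradle of two wires on a wooden foot 76 x 34 mm; the wires hold the lying glass from below, all within 18 mm of its axis to either side and at least 16 mm under it. Origin on the table under its middle; the glass's axis lies level along its x, 55 mm up. It stands on the table left of the stand, or right of it beyond the striped mug
- glass: clear tumbler, 62 mm tall, about 0.07 kg: outside 38 mm wide at its base, growing evenly to 49 mm at its mouth; hollow 42 mm wide at the mouth, 28 mm near its floor, 45 mm deep. Origin at the centre of its base, z along its axis to the mouth. Starts lying in the cradle, mouth to the cradle's +x (away from the robot); upside down on the peg its origin is 97 mm above the table
- pepper_mill: dark wooden pepper mill, 58 mm wide, 150 mm tall, origin at the centre of its foot. It stands on the stand's board to one side of the arm and is too tall for the lamp head to pass over: swing to the other side
- salt_shaker: salt shaker, 44 mm wide, 90 mm tall, origin at the centre of its foot, on the stand's board at the other side of the arm; the lamp head passes 20 mm above it
- sugar_tin: orange tin with a wooden lid, 70 x 70 mm, 105 mm tall, origin at the centre of its foot; it stands on the table on the side where the cradle is not
- mug_1: fixed striped mug on the table, right of the stand, an obstacle only: bowl 101 mm tall, 84 mm wide, its axis 18 mm to the robot's right (-y) of the origin; its handle reaches 60 mm to the left (+y) of the origin, up to 93 mm high. Origin on the table

How it is judged (in metres and radians):
On the way, in this order (a step that is already met when the one before it is completed fails the run):
1. the lamp is swung clear: its centre more than 100 mm from the peg's axis, seen from above (horizontal distance between lamp_light and peg_foot above 0.1 m), for 0.2 s.
2. the glass stands upside down over the peg, its rim on the tray, let go, while the lamp is still clear (horizontal distance between glass and peg_foot below 0.016 m and z of glass in the frame of stand between 0.09 and 0.102 m and angle between glass's own z axis and vertical above 2.97 rad and contact force between the fingers and glass below 0.1 N and horizontal distance between lamp_light and peg_foot above 0.06 m), for 0.2 s.
At the end, for the whole second after the job is handed in: The glass stands upside down over the peg (axis within 16 mm of the peg's and within 10 degrees of upright), its rim on the tray, at rest; the lamp is at rest with its centre within 20 mm of the peg's axis, seen from above; nothing is held (horizontal distance between glass and peg_foot below 0.016 m and z of glass in the frame of stand between 0.09 and 0.102 m and angle between glass's own z axis and vertical above 2.97 rad and linear speed of glass below 0.02 m/s and horizontal distance between lamp_light and peg_foot below 0.02 m and angular speed of lamp_arm below 0.05 rad/s); the robot touches nothing.
It fails at once if the pepper mill is moved more than 25 mm or tipped (distance of pepper_mill from where it was at the start of the episode above 0.025 m or angle between pepper_mill's own z axis and vertical above 0.35 rad).
It fails at once if the salt shaker is moved more than 25 mm or tipped (distance of salt_shaker from where it was at the start of the episode above 0.025 m or angle between salt_shaker's own z axis and vertical above 0.35 rad).
It fails at once if the sugar tin is moved more than 25 mm or tipped (distance of sugar_tin from where it was at the start of the episode above 0.025 m or angle between sugar_tin's own z axis and vertical above 0.35 rad).
It fails at once if the glass is dropped (falls freely at more than 0.5 m/s, that is from over 12 mm) (linear speed of glass above 0.5 m/s and contact force between the fingers and glass below 0.1 N).
It fails at once if the lamp arm strikes the glass with more than 4 N (contact force between lamp_arm and glass above 4 N).
It also fails if it takes over 72 s, if anything falls off the work surface, if the arm or the gripper's body presses on something with over 40 N, if the wrist force passes 120 N, or if a joint passes its speed limit or range.

ROBOT

A 7-joint arm with a two-finger parallel gripper is mounted at the origin on a cart in front of the work surface, level with it; the furniture and walls round the work are solid. World frame = base frame: x ahead of the robot, y to its left, z up, the work surface at z = 0. Lengths are in mm, angles in degrees, forces in N, time in s.
With the tool pointing down it reaches from about 425 to 950 mm from the base axis. Payload 4.7 kg.
Tool frame: the origin (TCP) lies on the centre line of the jaws, within the pads' length; the fingertips stand 25 mm ahead of it and the grasp point (between the pads) lies 6 mm ahead of it; z points along the fingers, y is the line along which they close (so a half turn about z gives the same grasp; the last joint's range is limited). The gripper opens to 85 mm and grips with 20 to 120 N. Pads are 22 mm wide; open, the fingers measure 114 mm over their backs; the gripper's body (76 mm by 85 mm) begins 54 mm behind the grasp point. The pads swing forward as they close: fully open they stand 13 mm farther back than shut.
Start: joints at [-69.895, 26.849, -2.785, 87.806, 1.381, 65.374, -4.715], TCP at [250.208, 626.931, 256.335] pointing down, gripper open.
Joint ranges: [-148.3, 148.3], [-19.14, 114.17], [-79.39, 73.82], [5.75, 140.21], [-59.74, 239.74], [12.07, 113.84], [-152.46, 152.46]. Speed limits (degrees/s): [147.25, 147.25, 180, 180, 180, 180, 180].

INTERFACE

Orientations are given as a 3x3 rotation matrix whose columns are the frame's x, y, z axes.
In Python, from cell import env gives the robot as it stands.
- The arm moves only by the shell command python3 nudge.py 'ROWS' [OPENING]. ROWS is rows parted by semicolons, their numbers by spaces, 1 to 5 of them, each of 6 numbers: dx, dy, dz in mm, then a rotation vector rx, ry, rz in degrees; each row shifts and turns the commanded pose from where the row before left it, along the tool's axes as they then stand; what a row does not reach is not made up. A row lasts 1/12 s, in which the tool goes at most 41.7 mm and 7.16 degrees, less where a joint would pass 70% of its speed; a pose out of reach is approached as far as the arm can. OPENING is the opening from 0.0 (shut) to 1.0 (fully open), set as the command begins (- or left out keeps the last). The fingers move at their own pace and stop on an object; the grip force is fixed at half the most. Time passes only in rows, so rows that do not move let the fingers close. It prints the time, the measured TCP pose, the force, the opening and the grip force at its end.
- env.get_obs(): the state, without advancing time (a new reading comes with each control period).
- env.snapshot(name): name is "scene" or "top" or "wrist"; returns the picture (400x640x3 uint8, blue, green, red); there is no depth.
- env.camera_info(name): a dict with "fx", "fy", "cx", "cy" (pixels), "k1" (the pictures are not rectified: a ray, as slopes to the right and down, at radius r is drawn at 1 + k1 r^2 times it, then the intrinsics apply), "world_to_cam" (4x4, takes a point from world to camera coordinates). Camera axes: x right, y up, looking along -z (the intrinsics and any distortion apply to the point x, -y, -z); pixel columns grow to the right and rows downward; lengths in mm; the calibration is good to about 2 mm. A picture is of the moment at which its call begins: read the wrist's pose just before it. camera_info takes no time and is no camera call; for the wrist camera it gives the pose at the moment of the call.
- env.hand_in(): hands the job in; it is judged then, once.
The state is a dict: "time_s": time; "q": joint angles; "qd": joint speeds; "tau": joint torques, N m; "eef_pos": TCP position; "orientation": TCP orientation; "ft_force": force on the tool from outside, world axes, zero at the start; "ft_torque": the same for the moment, N m; "finger_gap": opening from 0.0 (shut) to 1.0 (fully open); "grasp_force": force on a finger pad.
Only numpy, scipy, OpenCV 4.12 (cv2) and the standard library are available. Lean on these libraries where they do the work, as an engineer would, in place of code of your own. Each camera call takes 0.05 s, during which the arm holds its last target. There are 200 camera calls.

## Working session

There is one attempt and no reset: what is moved stays moved. The work goes in short steps, Python scripts to look and compute and a shell command to move; the robot and the scene stay as the last step left them, time stands still between calls to the robot, and variables do not carry over. Pictures are saved under pics/ and viewed, at most 10 in all, crops included, and the job is handed in when it is done.

```bash
ls; mkdir -p pics; python3 - <<'E'
from cell import env
import cv2
o=env.get_obs();print(o['time_s'],o['eef_pos'],o['orientation'],o['finger_gap'])
for n in("scene","top"):
    i=env.snapshot(n);cv2.imwrite(f"pics/{n}0.png",i)
    c=env.camera_info(n);print(n,c)
E
```

```text
cell.py
nudge.py
pics
0.0 [250.01160257 626.41192844 255.26586217] [[-9.28760854e-01  3.70678847e-01 -6.84647845e-04]
 [ 3.70679476e-01  9.28759017e-01 -1.84756454e-03]
 [-4.89802339e-05 -1.96973053e-03 -9.99998059e-01]] 0.9988834578993581
scene {'fx': 400.58383224402166, 'fy': 400.58383224402166, 'cx': 317.60015309679875, 'cy': 197.95142364137487, 'k1': -0.03425925746099967, 'world_to_cam': array([[ 7.22786766e-01, -6.91028107e-01,  7.71009653e-03,
        -4.63895206e+02],
       [ 3.40252400e-01,  3.65556372e-01,  8.66369923e-01,
        -2.53871781e+02],
       [-6.01504443e-01, -6.23577336e-01,  4.99343280e-01,
        -8.96224291e+02],
       [ 0.00000000e+00,  0.00000000e+00,  0.00000000e+00,
         1.00000000e+00]])}
top {'fx': 368.42136732617394, 'fy': 368.42136732617394, 'cx': 320.9480374708045, 'cy': 204.9155030904795, 'k1': -0.07962996811328557, 'world_to_cam': array([[-2.12078784e-02, -9.99442493e-01, -2.57862321e-02,
        -4.08778924e+01],
       [ 9.91216304e-01, -2.43869561e-02,  1.29982748e-01,
        -5.48942301e+02],
       [-1.30539129e-01, -2.28030753e-02,  9.91180889e-01,
        -1.16366702e+03],
       [ 0.00000000e+00,  0.00000000e+00,  0.00000000e+00,
         1.00000000e+00]])}
```

View pics/scene0.png

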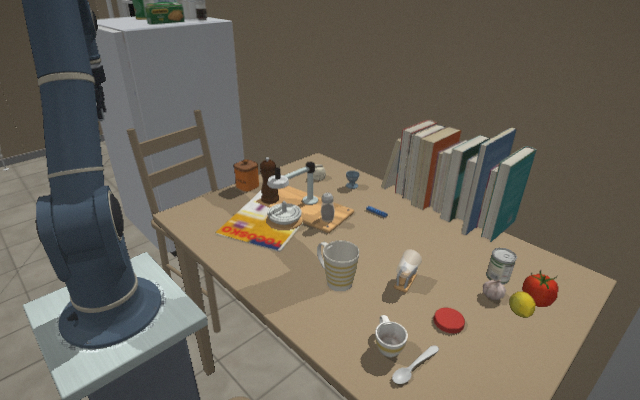

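View pics/top0.png

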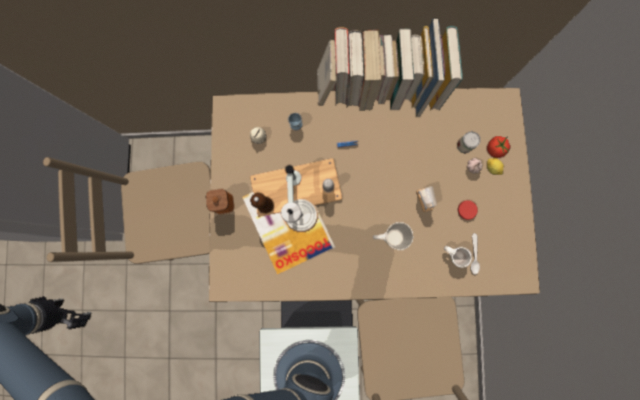

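Top view: the glass and cradle are at about (428,197), right of the mug (398,237). The tray is at (299,216), with the lamp head next to it at (292,211) and the post near (290,172). The pepper mill is at (260,202) on the left and the salt shaker at (328,185) on the right, so I'll swing the lamp right (-y).

```bash
cat > h.py <<'E'
from cell import env
import numpy as np, cv2
def ray(c,u,v):
    K=np.array([[c['fx'],0,c['cx']],[0,c['fy'],c['cy']],[0,0,1]])
    x,y=cv2.undistortPoints(np.array([[[u,v]]],float),K,np.array([c['k1'],0,0,0.]))[0,0]
    T=c['world_to_cam'];R=T[:3,:3];o=-R.T@T[:3,3];d=R.T@np.array([x,-y,-1.]);return o,d/np.linalg.norm(d)
def plane(c,u,v,z):
    o,d=ray(c,u,v);return o+d*(z-o[2])/d[2]
def tri(*rs):
    A=sum(np.eye(3)-np.outer(d,d) for o,d in rs);b=sum((np.eye(3)-np.outer(d,d))@o for o,d in rs)
    p=np.linalg.solve(A,b);return p,[round(float(np.linalg.norm((np.eye(3)-np.outer(d,d))@(p-o))),1) for o,d in rs]
def pix(c,p):
    T=c['world_to_cam'];q=T[:3,:3]@np.asarray(p,float)+T[:3,3];x,y=q[0]/-q[2],-q[1]/-q[2];s=1+c['k1']*(x*x+y*y)
    return np.array([c['cx']+c['fx']*x*s,c['cy']+c['fy']*y*s])
def totool(p,o=None):
    o=o or env.get_obs();return o['orientation'].T@(np.asarray(p)-o['eef_pos'])
E
python3 - <<'E'
from h import *
c=env.camera_info("top")
for n,u,v,z in[("tray",299,216,35),("lamp",292,211,140),("post",290,171,140),("glass",428,197,55),("mug",398,237,100),("pepper",260,201,140),("salt",328,185,85),("tin",218,200,105)]:
    print(n,plane(c,u,v,z).round())
w=env.camera_info("wrist");T=w['world_to_cam'];p=-T[:3,:3].T@T[:3,3]
o=env.get_obs();print(totool(p,o),o['orientation'].T@-T[2,:3],w['fx'],w['cx'],w['cy'])
i=cv2.imread("pics/top0.png");j=cv2.imread("pics/scene0.png")
a=cv2.resize(i[150:270,200:450],(800,384),interpolation=2);cv2.imwrite("pics/tc.png",a)
E
```

```text
tray [513.  19.  35.]
lamp [518.  30. 140.]
post [639.  35. 140.]
glass [ 562. -398.   55.]
mug [ 435. -287.  100.]
pepper [550. 126. 140.]
salt [604. -78.  85.]
tin [562. 265. 105.]
[  74.45607307    0.97778307 -116.99480375] [-2.84362587e-01  7.18828466e-05  9.58716806e-01] 301.29715037376127 319.12140923758705 199.48195832238875
```

View pics/tc.png

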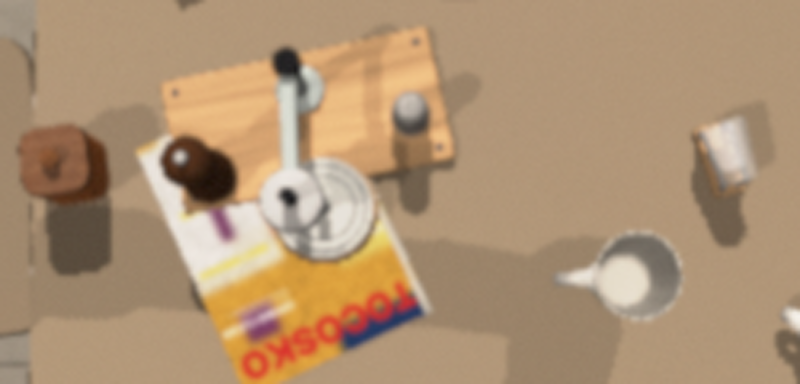

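Enlarged view: the board is yawed about +11°. The tray centre is near crop (330,208), lamp head (290,200), knob (287,195), post base (303,90), and the glass and cradle lie at (725,155), tilted about 19°. Next I'll move over the stand and turn the tool so the wrist camera is on the far side.

```bash
R="-27 -25 -3 0 0 0"
python3 nudge.py '-27 -25 -3 0 0 0;-27 -25 -3 0 0 0;-27 -25 -3 0 0 0;-27 -25 -3 0 0 0;-27 -25 -3 0 0 0' 1.0
python3 nudge.py '-27 -25 -3 0 0 0;-27 -25 -3 0 0 0;-27 -25 -3 0 0 0;-27 -25 -3 0 0 0;-27 -25 -3 0 0 0'
python3 nudge.py '-27 -25 -3 0 0 0;-27 -25 -3 0 0 0;-27 -25 -3 0 0 0;-27 -25 -3 0 0 0;-27 -25 -3 0 0 0'
python3 nudge.py '-27 -25 0 0 0 0;-27 -25 0 0 0 0;-27 -25 0 0 0 0;0 0 0 0 0 7;0 0 0 0 0 7'
python3 nudge.py '0 0 0 0 0 7;0 0 0 0 0 7;0 0 0 0 0 7;0 0 0 0 0 7;0 0 0 0 0 7'
python3 nudge.py '0 0 0 0 0 7;0 0 0 0 0 7;0 0 0 0 0 7;0 0 0 0 0 7;0 0 0 0 0 7'
python3 nudge.py '0 0 0 0 0 7;0 0 0 0 0 7;0 0 0 0 0 7;0 0 0 0 0 7;0 0 0 0 0 7'
python3 nudge.py '0 0 0 0 0 7;0 0 0 0 0 7;0 0 0 0 0 7;0 0 0 0 0 7;0 0 0 0 0 7'
python3 - <<'E'
from h import *
o=env.get_obs();print(o['time_s'],o['eef_pos'],o['orientation'].round(2),o['q'].round(1))
print(env.camera_info('wrist')['world_to_cam'][2])
np.savez('w1',**env.camera_info('wrist'));cv2.imwrite('pics/w1.png',env.snapshot('wrist'))
E
```

```text
time_s: 0.52
eef_pos: [329.6, 458.9, 271.0]
orientation: [[-0.929, 0.37, -0.0], [0.37, 0.929, -0.001], [0.0, -0.001, -1.0]]
ft_force: [1.5, 0.5, 0.9]
finger_gap: 1.003
grasp_force: 0.0
time_s: 0.93
eef_pos: [408.5, 292.7, 286.2]
orientation: [[-0.929, 0.371, -0.0], [0.371, 0.929, -0.0], [0.0, -0.0, -1.0]]
ft_force: [0.1, 1.0, -0.2]
finger_gap: 1.001
grasp_force: 0.0
time_s: 1.35
eef_pos: [487.5, 126.6, 301.3]
orientation: [[-0.929, 0.371, -0.0], [0.371, 0.929, 0.0], [0.0, -0.0, -1.0]]
ft_force: [0.2, 0.3, -1.0]
finger_gap: 1.001
grasp_force: 0.0
time_s: 1.77
eef_pos: [535.1, 25.6, 300.9]
orientation: [[-0.805, 0.594, -0.001], [0.594, 0.805, -0.001], [-0.0, -0.001, -1.0]]
ft_force: [0.2, 1.1, -0.2]
finger_gap: 1.001
grasp_force: 0.0
time_s: 2.18
eef_pos: [534.4, 28.8, 300.9]
orientation: [[-0.324, 0.946, -0.001], [0.946, 0.324, -0.0], [0.0, -0.001, -1.0]]
ft_force: [-0.4, 0.3, -0.2]
finger_gap: 0.997
grasp_force: 0.0
time_s: 2.6
eef_pos: [534.4, 28.8, 300.9]
orientation: [[0.277, 0.961, -0.001], [0.961, -0.277, -0.0], [-0.0, -0.001, -1.0]]
ft_force: [0.4, 0.3, 0.5]
finger_gap: 1.001
grasp_force: 0.0
time_s: 3.02
eef_pos: [534.4, 28.9, 300.9]
orientation: [[0.778, 0.628, -0.001], [0.628, -0.778, -0.0], [-0.001, -0.001, -1.0]]
ft_force: [-0.2, 0.0, 0.7]
finger_gap: 1.0
grasp_force: 0.0
time_s: 3.43
eef_pos: [534.4, 28.9, 300.9]
orientation: [[0.998, 0.068, -0.001], [0.068, -0.998, 0.0], [-0.001, -0.0, -1.0]]
ft_force: [0.6, -0.1, 0.6]
finger_gap: 1.001
grasp_force: 0.0
3.4333 [534.41459663  28.88052304 300.90050998] [[ 1.    0.07 -0.  ]
 [ 0.07 -1.    0.  ]
 [-0.   -0.   -1.  ]] [-41.   13.1  40.2 105.3  -9.3  65.  -83.7]
[ 2.85407099e-01  1.96914136e-02  9.58204068e-01 -5.73843555e+02]
```

View pics/w1.png

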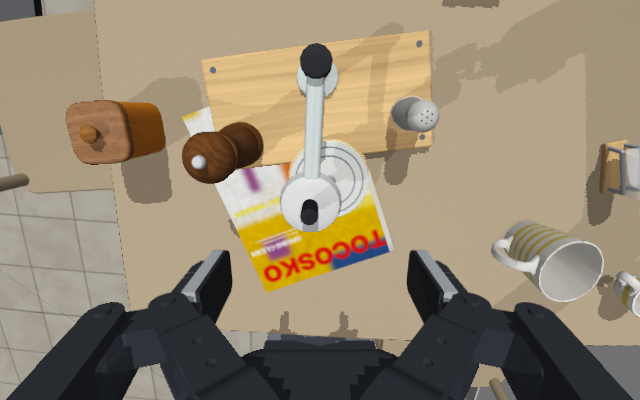

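Wrist view: the tray is at about (330,178). The lamp head is at (311,203) with the knob from (310,200) to (309,225), and the hub is at (316,61). The mill is at (210,158), the salt shaker at (417,115), and the mug on the right. I'll take a second, shifted view to triangulate.

```bash

python3 nudge.py '0 30 0 0 0 0;0 30 0 0 0 0;0 30 0 0 0 0;0 0 0 0 0 0;0 0 0 0 0 0'
cat >> h.py <<'E'
def blobs(img,mask,roi,amin=30):
    m=np.zeros(mask.shape,np.uint8);x0,y0,x1,y1=roi;m[y0:y1,x0:x1]=mask[y0:y1,x0:x1]
    n,l,s,c=cv2.connectedComponentsWithStats(m);return [(c[k].round(1),s[k].tolist()) for k in range(1,n) if s[k][4]>=amin]
E
python3 - <<'E'
from h import *
c2=env.camera_info('wrist');i2=env.snapshot('wrist');np.savez('w2',**c2);cv2.imwrite('pics/w2.png',i2)
c1=dict(np.load('w1.npz'));i1=cv2.imread('pics/w1.png')
for i in(i1,i2):
    g=i.max(2); print('dark',blobs(i,(g<60).astype(np.uint8)*255,(180,30,480,245)))
    h=cv2.cvtColor(i,cv2.COLOR_BGR2HSV);w=((h[...,1]<40)&(h[...,2]>110)).astype(np.uint8)*255
    w=cv2.morphologyEx(w,cv2.MORPH_CLOSE,np.ones((5,5)))
    print('white',blobs(i,w,(180,30,480,245),150))
    cc=cv2.HoughCircles(cv2.GaussianBlur(cv2.cvtColor(i,6),(3,3),0)[100:260,220:520],cv2.HOUGH_GRADIENT,1,10,param1=120,param2=18,minRadius=22,maxRadius=46)
    print(None if cc is None else (cc[0][:8]+[220,100,0]).round(1).tolist())
for z in(0,):pass
print(c1['cx'],pix(c2,[518,30,160]),pix(c1,[518,30,160]))
cv2.imwrite('pics/w12.png',np.hstack([cv2.resize(i[40:250,200:500][:, :],(400,280),interpolation=2) for i in(i1,i2)]))
E
```

```text
time_s: 3.9
eef_pos: [541.0, -63.0, 301.2]
orientation: [[0.997, 0.072, -0.0], [0.072, -0.997, -0.0], [-0.0, 0.0, -1.0]]
ft_force: [-0.0, 0.1, -0.4]
finger_gap: 0.999
grasp_force: 0.0
dark [(array([315.8,  60.9]), [301, 44, 31, 34, 853]), (array([241. , 158.1]), [204, 133, 58, 50, 683]), (array([309.2, 211.8]), [301, 199, 17, 26, 349])]
white [(array([307.3, 173.2]), [215, 63, 179, 182, 10003]), (array([419.4, 113.5]), [394, 97, 46, 43, 1060]), (array([201. , 122.5]), [185, 106, 30, 31, 500])]
[[329.5, 179.5, 34.3], [309.5, 200.5, 29.9], [320.5, 190.5, 36.6], [331.5, 189.5, 42.1], [238.5, 146.5, 24.9], [333.5, 168.5, 28.8], [339.5, 177.5, 24.3], [260.5, 199.5, 39.9]]
dark [(array([211.5,  62.5]), [192, 45, 40, 34, 1037]), (array([185. , 149.9]), [180, 133, 15, 32, 276]), (array([209.3, 211.4]), [196, 199, 27, 25, 418])]
white [(array([241.3, 165.8]), [180, 56, 152, 189, 9928]), (array([335.3, 113.9]), [319, 97, 33, 36, 880]), (array([460.1, 235.8]), [429, 223, 51, 22, 687])]
[[258.5, 182.5, 34.3], [268.5, 182.5, 28.8], [262.5, 192.5, 45.4], [251.5, 174.5, 32.2], [259.5, 165.5, 24.3], [221.5, 206.5, 24.0]]
319.12140923758705 [217.00354495 210.44858297] [318.47706654 210.62649075]
```

View pics/w12.png

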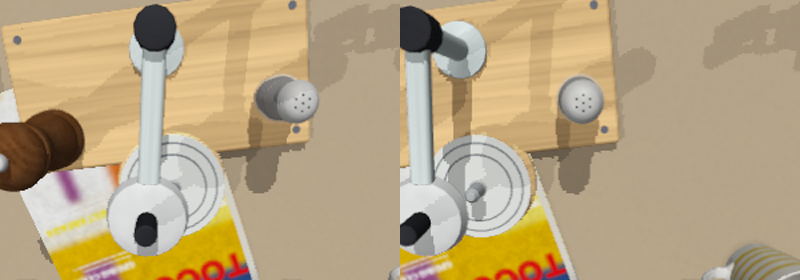

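Both views show the tray grooves (circle centres (329.5,179.5) and (258.5,182.5)), and the peg is visible in the second at crop (475,192). The knob and board screws are clear too. Triangulating.

```bash
python3 - <<'E'
from h import *
c1=dict(np.load('w1.npz'));c2=dict(np.load('w2.npz'))
t=lambda a,b:tri(ray(c1,*a),ray(c2,*b))
print('knob',t((309.2,211.8),(209.3,211.4)))
print('tray',t((329.5,179.5),(258.5,182.5)),plane(c1,329.5,179.5,35),plane(c2,258.5,182.5,35))
print('hub',plane(c1,315.8,60.9,143))
a,b,d=[plane(c1,*p,12) for p in((212.8,70),(419,43.8),(422,136.8))]
v=a-b;print('yaw',np.degrees(np.arctan2(-v[0],v[1])),np.degrees(np.arctan2(*(b-d)[[1,0]])))
print('salt',plane(c2,335.3,113.9,88)); print('mill top',plane(c1,199,162,148))
print('knob in tool',totool(t((309.2,211.8),(209.3,211.4))[0]))
E
```

```text
knob (array([515.2084841 ,  38.33515522, 156.57754606]), [0.1, 0.1])
tray (array([517.88953217,  15.87533445,  37.46114925]), [1.9, 1.9]) [519.27780168  15.98062923  35.        ] [515.3167423   16.21167292  35.        ]
hub [645.07535456  41.01923404 143.        ]
yaw 10.686753516350482 10.768080057867872
salt [609.1761532  -73.58085675  88.        ]
mill top [552.85631945 141.18618932 148.        ]
knob in tool [ -18.42509854 -101.04611037  144.48582228]
```

```bash

python3 nudge.py '-6 -34 0 0 0 0;-6 -34 0 0 0 0;-6 -33 0 0 0 0;0 0 30 0 0 0;0 0 30 0 0 0'
python3 nudge.py '0 0 30 0 0 0;0 0 20 0 0 0;0 0 20 0 0 0;0 0 0 0 0 0;0 0 0 0 0 0'
python3 nudge.py '0 0 0 0 0 0;0 0 0 0 0 0;0 0 0 0 0 0;0 0 0 0 0 0;0 0 0 0 0 0' 0.0
python3 nudge.py '0 0 0 0 0 0;0 0 0 0 0 0;0 0 0 0 0 0;0 0 0 0 0 0;0 0 0 0 0 0'
python3 - <<'E'
from h import *
o=env.get_obs();R=o['orientation'];p=o['eef_pos'];h=np.array([645,40.]);r=p[:2]-h;print(p,np.hypot(*r))
a0=np.degrees(np.arctan2(-r[1],-r[0]));rr=np.hypot(*r);q=p.copy();print(a0)
for a in np.arange(a0+7,a0+92,7):
    n=np.array([h[0]-rr*np.cos(np.radians(a)),h[1]-rr*np.sin(np.radians(a)),p[2]]);print(a.round(),(R.T@(n-q)).round(1));q=n
E
```

```text
time_s: 4.37
eef_pos: [516.5, 43.5, 241.7]
orientation: [[0.996, 0.084, 0.004], [0.084, -0.996, 0.003], [0.004, -0.003, -1.0]]
ft_force: [0.1, -0.0, 0.1]
finger_gap: 0.998
grasp_force: 0.0
time_s: 4.78
eef_pos: [515.4, 39.6, 170.7]
orientation: [[0.997, 0.077, -0.002], [0.077, -0.997, -0.0], [-0.002, 0.0, -1.0]]
ft_force: [0.6, -0.4, 0.5]
finger_gap: 1.004
grasp_force: 0.0
time_s: 5.2
eef_pos: [516.3, 38.6, 171.9]
orientation: [[0.997, 0.074, 0.001], [0.074, -0.997, 0.001], [0.001, -0.001, -1.0]]
ft_force: [-0.2, -0.5, -0.5]
finger_gap: 0.301
grasp_force: 0.0
time_s: 5.62
eef_pos: [516.2, 38.4, 171.9]
orientation: [[0.997, 0.074, 0.0], [0.074, -0.997, 0.001], [0.001, -0.001, -1.0]]
ft_force: [-1.1, 0.9, 6.0]
finger_gap: 0.162
grasp_force: 58.4
[516.23715634  38.44028024 171.94773848] 128.77228985277037
0.693996703574381
8.0 [-0.  15.7 -0. ]
15.0 [ 1.9 15.6 -0. ]
22.0 [ 3.8 15.3 -0. ]
29.0 [ 5.6 14.7 -0. ]
36.0 [ 7.4 13.9 -0. ]
43.0 [ 9.  12.9 -0. ]
50.0 [10.5 11.7 -0. ]
57.0 [11.9 10.3  0. ]
64.0 [13.   8.8  0. ]
71.0 [14.   7.1  0. ]
78.0 [14.8  5.4  0. ]
85.0 [15.3  3.5  0. ]
92.0 [15.6  1.7  0. ]
```

```bash

python3 nudge.py '0 7.9 0 0 0 0;0 7.8 0 0 0 0;1 7.8 0 0 0 0;1 7.8 0 0 0 0;0 0 0 0 0 0'
python3 nudge.py '1.9 7.7 0 0 0 0;1.9 7.6 0 0 0 0;2.8 7.4 0 0 0 0;2.8 7.3 0 0 0 0;0 0 0 0 0 0'
python3 nudge.py '3.7 7 0 0 0 0;3.7 6.9 0 0 0 0;4.5 6.5 0 0 0 0;4.5 6.4 0 0 0 0;0 0 0 0 0 0'
python3 nudge.py '5.2 5.9 0 0 0 0;5.3 5.8 0 0 0 0;5.9 5.2 0 0 0 0;6 5.1 0 0 0 0;0 0 0 0 0 0'
python3 nudge.py '6.5 4.4 0 0 0 0;6.5 4.4 0 0 0 0;7 3.6 0 0 0 0;7 3.5 0 0 0 0;0 0 0 0 0 0'
python3 nudge.py '7.4 2.7 0 0 0 0;7.4 2.7 0 0 0 0;7.6 1.8 0 0 0 0;7.6 1.7 0 0 0 0;0 0 0 0 0 0'
```

```text
time_s: 6.03
eef_pos: [518.6, 5.7, 171.8]
orientation: [[0.997, 0.072, -0.004], [0.072, -0.997, 0.0], [-0.004, -0.001, -1.0]]
ft_force: [-6.4, -1.3, 10.7]
finger_gap: 0.161
grasp_force: 59.2
time_s: 6.45
eef_pos: [529.3, -24.9, 171.8]
orientation: [[0.997, 0.072, -0.006], [0.072, -0.997, -0.001], [-0.006, 0.001, -1.0]]
ft_force: [-9.1, -4.3, 13.1]
finger_gap: 0.165
grasp_force: 59.7
time_s: 6.87
eef_pos: [549.1, -49.7, 171.7]
orientation: [[0.997, 0.073, -0.003], [0.073, -0.997, -0.001], [-0.003, 0.001, -1.0]]
ft_force: [-6.2, -2.0, 9.2]
finger_gap: 0.163
grasp_force: 59.6
time_s: 7.28
eef_pos: [574.8, -69.4, 171.7]
orientation: [[0.997, 0.073, 0.001], [0.073, -0.997, -0.002], [0.0, 0.002, -1.0]]
ft_force: [-2.4, -2.2, 4.9]
finger_gap: 0.169
grasp_force: 59.4
time_s: 7.7
eef_pos: [603.6, -82.7, 171.8]
orientation: [[0.997, 0.073, 0.003], [0.073, -0.997, -0.002], [0.003, 0.002, -1.0]]
ft_force: [1.8, -3.7, 3.1]
finger_gap: 0.165
grasp_force: 59.2
time_s: 8.12
eef_pos: [633.3, -89.5, 171.8]
orientation: [[0.997, 0.075, 0.0], [0.075, -0.997, -0.002], [-0.0, 0.002, -1.0]]
ft_force: [-2.6, -3.9, 6.5]
finger_gap: 0.163
grasp_force: 59.5
```

```bash

python3 nudge.py '0 0 0 0 0 0;0 0 0 0 0 0;0 0 0 0 0 0;0 0 0 0 0 0;0 0 0 0 0 0' 1.0
python3 nudge.py '0 0 -26 0 0 0;0 0 -26 0 0 0;0 0 -26 0 0 0;0 0 -26 0 0 0;0 0 -26 0 0 0'
python3 nudge.py '-15 34 0 0 0 0;-15 34 0 0 0 0;-15 34 0 0 0 0;-15 34 0 0 0 0;-15 34 0 0 0 0'
python3 nudge.py '-15 34 0 0 0 0;0 0 0 0 0 0;0 0 0 0 0 0;0 0 0 0 0 0'
python3 - <<'E'
from h import *
c=env.camera_info('wrist');i=env.snapshot('wrist');np.savez('g1',**c);cv2.imwrite('pics/g1.png',i)
E
python3 nudge.py '0 30 0 0 0 0;0 30 0 0 0 0;0 30 0 0 0 0;0 0 0 0 0 0;0 0 0 0 0 0'
python3 - <<'E'
from h import *
c=env.camera_info('wrist');i=env.snapshot('wrist');np.savez('g2',**c);cv2.imwrite('pics/g2.png',i)
a=cv2.imread('pics/g1.png');u,v=pix(dict(np.load('g1.npz')),[562,-398,55]).round().astype(int);u2,v2=pix(c,[562,-398,55]).round().astype(int);print(u,v,u2,v2)
f=lambda m,u,v:cv2.resize(m[max(v-65,0):max(v-65,0)+130,max(u-65,0):max(u-65,0)+130],(400,400),interpolation=2)
cv2.imwrite('pics/gc.png',np.hstack([f(a,u,v),f(i,u2,v2)]))
E
```

```text
time_s: 8.53
eef_pos: [632.7, -87.5, 171.0]
orientation: [[0.997, 0.074, -0.0], [0.074, -0.997, 0.001], [-0.0, -0.001, -1.0]]
ft_force: [0.3, 1.1, -0.1]
finger_gap: 0.867
grasp_force: 0.0
time_s: 8.95
eef_pos: [632.6, -87.9, 302.4]
orientation: [[0.997, 0.074, -0.0], [0.074, -0.997, 0.0], [-0.0, -0.0, -1.0]]
ft_force: [0.9, 0.2, 1.4]
finger_gap: 1.006
grasp_force: 0.0
time_s: 9.37
eef_pos: [569.9, -264.3, 301.3]
orientation: [[0.997, 0.075, 0.0], [0.075, -0.997, 0.001], [0.0, -0.001, -1.0]]
ft_force: [0.5, -0.4, -0.0]
finger_gap: 1.0
grasp_force: 0.0
time_s: 9.7
eef_pos: [558.5, -297.6, 301.0]
orientation: [[0.997, 0.074, 0.0], [0.074, -0.997, 0.001], [0.0, -0.001, -1.0]]
ft_force: [0.5, 0.4, 1.0]
finger_gap: 0.996
grasp_force: 0.0
time_s: 10.17
eef_pos: [565.2, -388.0, 300.7]
orientation: [[0.997, 0.074, -0.001], [0.074, -0.997, 0.0], [-0.001, -0.0, -1.0]]
ft_force: [0.2, 0.3, -0.8]
finger_gap: 1.0
grasp_force: 0.0
402 174 328 174
```

View pics/gc.png

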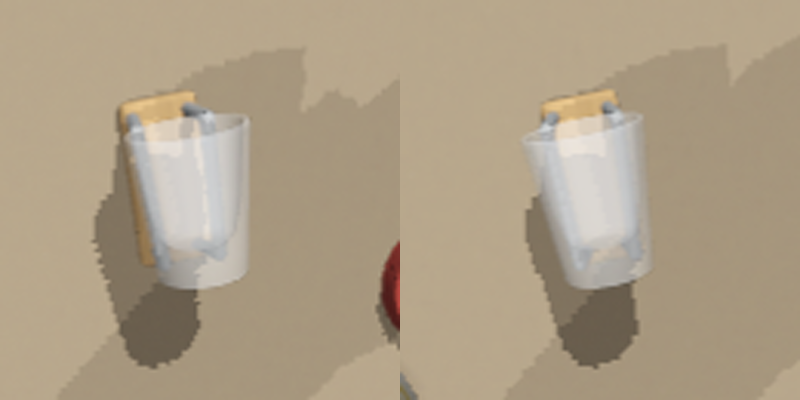

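View pics/g2.png

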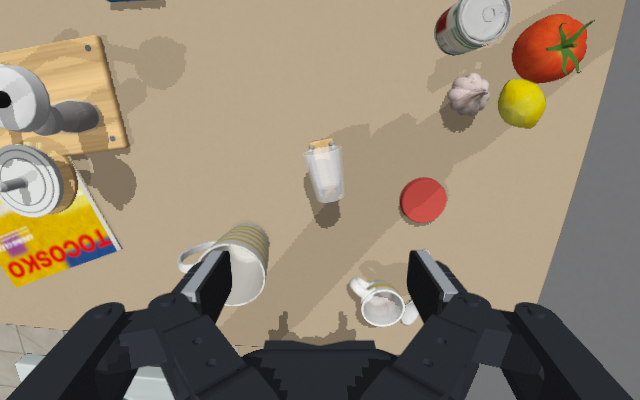

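The glass lies on its wires with its mouth up-image (+x). In crop pixels, the mouth corners are (127,137)/(248,118) in view 1 and (125,140)/(240,115) in view 2. The base corners are (165,285)/(247,270) and (172,287)/(252,270). In the second picture a small cup sits at (382,303) behind the glass, and the mug is at (240,265).

```bash
python3 - <<'E'
from h import *
c1=dict(np.load('g1.npz'));c2=dict(np.load('g2.npz'));s=130/400
P=lambda c,o,x,y:ray(c,o[0]+x*s,o[1]+y*s)
o1=(337,109);o2=(263,109)
m=tri(P(c1,o1,188,128),P(c2,o2,183,128));b=tri(P(c1,o1,205,279),P(c2,o2,212,279));print('mouth',m,'base',b)
d=(m[0]-b[0]);print(np.linalg.norm(d),'yaw',np.degrees(np.arctan2(d[1],d[0])))
m=plane(c2,o2[0]+183*s,o2[1]+128*s,55);b=plane(c2,o2[0]+212*s,o2[1]+279*s,55);d=m-b;print('z55',m,b,np.degrees(np.arctan2(d[1],d[0])))
# foot corners z~12?
for z in(0,10):
  l=[plane(c1,o1[0]+x*s,o1[1]+y*s,z) for x,y in((119,102),(195,92),(141,262))];print(z,[q.round(1) for q in l],np.degrees(np.arctan2(*(l[0]-l[2])[[1,0]])),np.linalg.norm(l[0]-l[1]))
print('cup',plane(c2,382,303,50),'mug',plane(c2,238,275,101),env.get_obs()['q'].round())
E
```

```text
mouth (array([ 589.72858365, -388.48418887,   55.42432568]), [0.2, 0.2]) base (array([ 528.76286903, -405.18655239,   53.47834806]), [0.1, 0.1])
63.2421863610417 yaw 15.321010041061076
z55 [ 589.42596806 -388.51359866   55.        ] [ 529.06479204 -405.0992762    55.        ] 15.364208374601708
0 [array([ 593. , -370.8,    0. ]), array([ 600.1, -404.2,    0. ]), array([ 520.2, -390.6,    0. ])] 15.144391080096229 34.09362770421845
10 [array([ 593.9, -368.9,   10. ]), array([ 600.8, -401.5,   10. ]), array([ 522.8, -388.2,   10. ])] 15.14439108009622 33.27807855943418
cup [ 379.2425715  -490.41983457   50.        ] mug [ 440.79331607 -298.5471285   101.        ] [  4.  30.  41.  85. -20.  73. -38.]
```

```bash

python3 nudge.py '-29 7 10 0 0 0;-29 7 10 0 0 0;-29 7 10 0 0 0;-29 7 10 0 0 0;0 0 0 0 0 -5.5'
python3 nudge.py '0 0 0 0 0 -5.5;0 0 0 0 6 0;0 0 0 0 6 0;0 0 0 0 6 0;0 0 0 0 6 0'
python3 nudge.py '0 0 0 0 6 0;0 0 0 0 6 0;0 0 0 0 6 0;0 0 0 0 6 0;0 0 0 0 6 0'
python3 nudge.py '0 0 0 0 6 0;0 0 0 0 0 0;0 0 0 0 0 0'
cat > gr.py <<'E'
from h import *
o=env.get_obs();R=o['orientation'];u=np.array([.9644,.2645,0]);b=np.array([529,-405.1,54.5]);d=R[:,2]
print(o['q'].round(),'tilt',np.degrees(np.arcsin(-d[2])),'az',np.degrees(np.arctan2(d[1],d[0])),'yaxis',R[:,1].round(3))
T=b+20*u-6*d;print('grasp',totool(T,o).round(1),'pre',totool(T-90*d,o).round(1))
E
python3 gr.py
```

```text
time_s: 10.63
eef_pos: [445.0, -424.3, 259.7]
orientation: [[0.986, 0.166, -0.005], [0.166, -0.986, 0.003], [-0.005, -0.004, -1.0]]
ft_force: [-1.1, -0.6, -0.3]
finger_gap: 1.0
grasp_force: 0.0
time_s: 11.05
eef_pos: [453.3, -422.0, 262.4]
orientation: [[0.878, 0.267, 0.398], [0.244, -0.964, 0.109], [0.413, 0.001, -0.911]]
ft_force: [-0.7, -0.5, -1.3]
finger_gap: 1.004
grasp_force: 0.0
time_s: 11.47
eef_pos: [452.5, -422.2, 253.0]
orientation: [[0.68, 0.27, 0.682], [0.182, -0.963, 0.199], [0.71, -0.011, -0.704]]
ft_force: [-0.0, 0.5, -1.6]
finger_gap: 0.996
grasp_force: 0.0
time_s: 11.72
eef_pos: [450.4, -424.9, 247.5]
orientation: [[0.657, 0.266, 0.706], [0.168, -0.964, 0.207], [0.735, -0.018, -0.677]]
ft_force: [-0.8, -0.7, -0.4]
finger_gap: 0.999
grasp_force: 0.0
[ 67.  22. -11. 111. -59.  50.  23.] tilt 42.642260058866796 az 16.37195879165335 yaxis [ 0.266 -0.964 -0.018]
grasp [-73.4   5.4 199. ] pre [-73.4   5.4 109. ]
```

```bash

python3 nudge.py '-24 2 16 0 0 0;-24 2 16 0 0 0;-24 2 16 0 0 0;0 0 20 0 0 0;0 0 20 0 0 0'
python3 nudge.py '0 0 0 0 4 0;0 0 0 0 4 0;0 0 0 0 4 0;0 0 0 0 0 0;0 0 0 0 0 0'
python3 gr.py
```

```text
time_s: 12.13
eef_pos: [468.3, -423.7, 132.3]
orientation: [[0.66, 0.269, 0.702], [0.171, -0.963, 0.208], [0.732, -0.017, -0.682]]
ft_force: [1.1, -0.4, 1.1]
finger_gap: 0.998
grasp_force: 0.0
time_s: 12.55
eef_pos: [468.2, -423.4, 131.9]
orientation: [[0.499, 0.269, 0.824], [0.121, -0.963, 0.241], [0.858, -0.021, -0.513]]
ft_force: [0.6, -0.2, 0.2]
finger_gap: 1.0
grasp_force: 0.0
[ 96.  46. -49. 114. -59.  29.  39.] tilt 30.87338770214879 az 16.33106893842772 yaxis [ 0.269 -0.963 -0.021]
grasp [-23.6   0.5 105.4] pre [-23.6   0.5  15.4]
```

```bash

python3 nudge.py '-12 0 5 0 0 0.5;-12 0 10 0 0 0.5;0 0 20 0 0 0;0 0 20 0 0 0;0 0 20 0 0 0'
python3 nudge.py '0 0 10 0 0 0;0 0 10 0 0 0;0 0 8 0 0 0;0 0 0 0 0 0;0 0 0 0 0 0'
python3 gr.py
```

```text
time_s: 12.97
eef_pos: [520.1, -407.9, 75.3]
orientation: [[0.504, 0.263, 0.823], [0.112, -0.964, 0.239], [0.856, -0.028, -0.515]]
ft_force: [-0.3, -0.5, 0.7]
finger_gap: 1.001
grasp_force: 0.0
time_s: 13.38
eef_pos: [541.1, -402.6, 61.7]
orientation: [[0.5, 0.26, 0.826], [0.107, -0.965, 0.238], [0.859, -0.031, -0.511]]
ft_force: [-0.2, -0.1, 0.0]
finger_gap: 1.0
grasp_force: 0.0
[ 91.  59. -55. 112. -59.  15.  42.] tilt 30.71848926083574 az 16.102919723384147 yaxis [ 0.26  -0.965 -0.031]
grasp [-2.3 -0.6  4.3] pre [ -2.3  -0.6 -85.7]
```

```bash

python3 nudge.py '-2 -0.6 4 0 0 0;0 0 0 0 0 0;0 0 0 0 0 0' 
python3 nudge.py '0 0 0 0 0 0;0 0 0 0 0 0;0 0 0 0 0 0;0 0 0 0 0 0;0 0 0 0 0 0' 0.0
python3 nudge.py '0 0 0 0 0 0;0 0 0 0 0 0;0 0 0 0 0 0'
python3 gr.py
```

```text
time_s: 13.63
eef_pos: [542.5, -401.9, 57.8]
orientation: [[0.5, 0.258, 0.827], [0.105, -0.966, 0.237], [0.859, -0.032, -0.51]]
ft_force: [-0.8, 0.7, 0.5]
finger_gap: 0.999
grasp_force: 0.0
time_s: 14.05
eef_pos: [543.1, -402.2, 58.3]
orientation: [[0.5, 0.258, 0.827], [0.106, -0.966, 0.237], [0.86, -0.031, -0.51]]
ft_force: [-0.4, -1.3, 0.8]
finger_gap: 0.45
grasp_force: 59.4
time_s: 14.3
eef_pos: [543.1, -402.1, 58.3]
orientation: [[0.5, 0.258, 0.827], [0.106, -0.966, 0.237], [0.86, -0.031, -0.51]]
ft_force: [-1.6, -3.0, 2.7]
finger_gap: 0.454
grasp_force: 59.6
[ 91.  60. -55. 112. -59.  14.  43.] tilt 30.64914469171288 az 15.996128891641822 yaxis [ 0.258 -0.966 -0.031]
grasp [-0.4 -0.8  0.8] pre [ -0.4  -0.8 -89.2]
```

```bash

python3 - <<'E'
from h import *
o=env.get_obs();R=o['orientation'];u=np.array([.9644,.2645,0]);b=np.array([529,-405.1,54.5])
g=R.T@u;g[1]=0;g/=np.linalg.norm(g);bt=R.T@(b-o['eef_pos']);print(g,bt);bt[1]=0;np.savez('gl',g=g,bt=bt)
E
python3 nudge.py '26 -1 -15 0 0 0;26 -1 -15 0 0 0;26 -1 -15 0 0 0;26 -1 -15 0 0 0;0 0 0 0 0 0'
python3 nudge.py '26 -1 -15 0 0 0;26 -1 -15 0 0 0;0 0 0 0 -6 0;0 0 0 0 -6 0;0 0 0 0 -6 0'
python3 nudge.py '0 0 0 0 -6 0;0 0 0 0 -6 0;0 0 0 0 -6 0;0 0 0 0 -6 0;0 0 0 0 -6 0'
python3 nudge.py '0 0 0 0 -6 0;0 0 0 0 -6 0;0 0 0 0 0 0'
python3 - <<'E'
from h import *
o=env.get_obs();print(o['q'].round(),totool([440,0,300],o))
E
```

```text
[0.50984237 0.         0.86026784] [-10.62481034  -0.67109839 -10.44218083]
time_s: 14.72
eef_pos: [546.8, -400.0, 184.4]
orientation: [[0.495, 0.262, 0.828], [0.114, -0.965, 0.237], [0.861, -0.023, -0.508]]
ft_force: [1.2, 0.1, -0.3]
finger_gap: 0.452
grasp_force: 60.2
time_s: 15.13
eef_pos: [543.4, -400.9, 238.1]
orientation: [[0.735, 0.257, 0.628], [0.174, -0.966, 0.192], [0.655, -0.032, -0.755]]
ft_force: [0.8, 1.0, -2.9]
finger_gap: 0.453
grasp_force: 60.2
time_s: 15.55
eef_pos: [544.6, -399.8, 237.9]
orientation: [[0.95, 0.26, 0.175], [0.249, -0.965, 0.079], [0.19, -0.031, -0.981]]
ft_force: [0.4, -0.7, -0.8]
finger_gap: 0.455
grasp_force: 60.2
time_s: 15.8
eef_pos: [549.4, -395.8, 236.7]
orientation: [[0.963, 0.267, -0.021], [0.268, -0.963, 0.03], [-0.012, -0.034, -0.999]]
ft_force: [1.4, 1.2, -0.6]
finger_gap: 0.456
grasp_force: 60.1
[ 38.  29.  -8.  87.   3.  66. -45.] [-1.30952375e-01 -4.12574764e+02 -4.92859780e+01]
```

```bash

python3 nudge.py '7 -32 -4 0 0 0;7 -32 -4 0 0 0;7 -32 -4 0 0 0;7 -32 -4 0 0 0;7 -32 -4 0 0 0'
python3 nudge.py '7 -32 -4 0 0 0;7 -32 -4 0 0 0;7 -32 -4 0 0 0;7 -32 -4 0 0 0;7 -32 -4 0 0 0'
python3 nudge.py '7 -32 -4 0 0 0;7 -32 -4 0 0 0;0 0 0 0 0 -6;0 0 0 0 0 -6;0 0 0 0 0 -6'
python3 nudge.py '0 0 0 0 0 -6;0 0 0 0 -5 0;0 0 0 0 -5 0;0 0 0 0 -5 0;0 0 0 0 -5 0'
python3 nudge.py '0 0 0 0 -5 0;0 0 0 0 -5 0;0 0 0 0 0 0;0 0 0 0 0 0'
cat > pl.py <<'E'
from h import *
import sys
from scipy.spatial.transform import Rotation as Ro
o=env.get_obs();R=o['orientation'];p=o['eef_pos'];G=np.load('gl.npz');g=G['g'];bt=G['bt']
a=R@g;peg=np.array([517,16,35.]);print('q',o['q'].round(),'axis',a.round(3),'tilt',np.degrees(np.arccos(-a[2])).round(1))
# smallest rotation (tool axes) taking glass axis to straight down
dn=R.T@[0,0,-1];w=np.cross(g,dn);w=w/np.linalg.norm(w)*np.degrees(np.arcsin(np.linalg.norm(w)));print('rot tool',w.round(1))
b=p+R@bt;print('base now',b.round(1),'mouth',(b+62*a).round(1),'camera az',np.degrees(np.arctan2(R[1,0],R[0,0])).round(),'camz',R[2].dot([74,0,-117])+p[2])
print('pos to over, base at z=160 / 97.5:',(R.T@(np.array([peg[0],peg[1],160])-b)).round(1),(R.T@(np.array([peg[0],peg[1],97.5])-b)).round(1))
E
python3 pl.py
```

```text
time_s: 16.22
eef_pos: [536.2, -236.1, 261.6]
orientation: [[0.966, 0.258, -0.02], [0.259, -0.965, 0.03], [-0.012, -0.034, -0.999]]
ft_force: [-0.2, 0.2, -0.1]
finger_gap: 0.452
grasp_force: 60.1
time_s: 16.63
eef_pos: [529.0, -73.4, 286.5]
orientation: [[0.966, 0.258, -0.02], [0.259, -0.966, 0.029], [-0.012, -0.033, -0.999]]
ft_force: [0.4, -0.7, -0.7]
finger_gap: 0.452
grasp_force: 60.1
time_s: 17.05
eef_pos: [526.4, -9.0, 296.2]
orientation: [[0.835, 0.55, -0.02], [0.551, -0.834, 0.029], [-0.001, -0.035, -0.999]]
ft_force: [-0.2, 0.1, -1.1]
finger_gap: 0.45
grasp_force: 60.1
time_s: 17.47
eef_pos: [526.8, -10.1, 296.6]
orientation: [[0.723, 0.629, -0.287], [0.6, -0.777, -0.19], [-0.343, -0.035, -0.939]]
ft_force: [-0.0, -0.8, -1.2]
finger_gap: 0.455
grasp_force: 60.2
time_s: 17.8
eef_pos: [527.1, -9.2, 295.4]
orientation: [[0.662, 0.63, -0.407], [0.561, -0.776, -0.289], [-0.497, -0.037, -0.867]]
ft_force: [-1.6, 0.3, -1.1]
finger_gap: 0.452
grasp_force: 60.1
q [  4.  25. -19.  91.  18.  94. -70.] axis [-0.012  0.038 -0.999] tilt 2.3
rot tool [-1.8 -0.8  1.1]
base now [524.4 -12.1 309.8] mouth [523.6  -9.8 247.8] camera az 40.0 camz 360.0418406867028
pos to over, base at z=160 / 97.5: [ 85.4 -20.9 124.7] [116.5 -18.6 178.8]
```

```bash

python3 nudge.py '0 0 0 -1.8 -0.8 0;20 -5 30 0 0 0;20 -5 30 0 0 0;20 -5 30 0 0 0;20 -5 30 0 0 0'
python3 nudge.py '0 0 0 0 0 0;0 0 0 0 0 0'
python3 pl.py
python3 - <<'E'
from h import *
i=env.snapshot('wrist');j=env.snapshot('scene')
c=env.camera_info('scene');u,v=pix(c,[517,16,90]).round().astype(int)
k=cv2.resize(j[v-60:v+60,u-60:u+60],(400,400),interpolation=2)
cv2.imwrite('pics/p1.png',np.hstack([cv2.resize(i,(400,250),interpolation=3).copy() if 0 else cv2.resize(i[0:400,120:520],(400,400)),k]))
E
```

```text
time_s: 18.22
eef_pos: [519.5, 10.5, 152.8]
orientation: [[0.661, 0.64, -0.392], [0.554, -0.768, -0.32], [-0.506, -0.006, -0.862]]
ft_force: [0.7, -0.6, -2.6]
finger_gap: 0.459
grasp_force: 60.1
time_s: 18.38
eef_pos: [518.9, 10.4, 153.2]
orientation: [[0.657, 0.641, -0.397], [0.554, -0.767, -0.322], [-0.512, -0.008, -0.859]]
ft_force: [-0.3, -0.4, 0.2]
finger_gap: 0.456
grasp_force: 60.2
q [  1.  33. -19. 100.  21.  79. -78.] axis [-0.007  0.005 -1.   ] tilt 0.5
rot tool [-0.4  0.1  0.2]
base now [516.    7.9 167.7] mouth [515.6   8.2 105.7] camera az 40.0 camz 215.92689450821058
pos to over, base at z=160 / 97.5: [ 9.  -5.6  3.6] [41.  -5.  57.3]
```

View pics/p1.png

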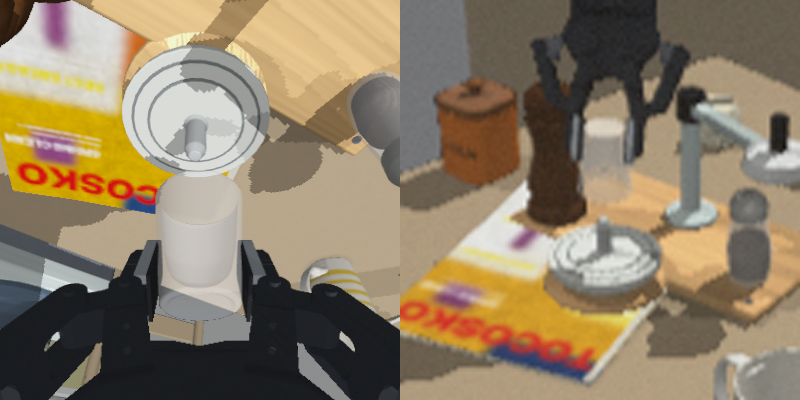

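The wrist view (left) shows the glass upright in the jaws, with its mouth ellipse around (199,190) in the crop. The peg base is at (196,128) and the tray outline at (196,105). In the scene crop the glass hangs mouth-down above the tray. I'll check these pixels against my estimates.

```bash

python3 - <<'E'
from h import *
c=env.camera_info('wrist')
print(plane(c,316,130,35),plane(c,314,150,71),plane(c,316,105,35), 'pred mouth',pix(c,[515.6,8.2,105.7])-[120,0],'peg',pix(c,[517,16,35])-[120,0],pix(c,[517,16,71])-[120,0])
i=env.snapshot('wrist');g=cv2.cvtColor(i,6)
for P in[(25,0,0)]:
  print([pix(c,[515.6+24.5*np.cos(t),8.2+24.5*np.sin(t),105.7]).round()-[120,0] for t in np.arange(0,6.3,1.57)])
E
```

```text
[516.03321716  12.89105778  35.        ] [523.04360761  19.70611523  71.        ] [531.43449154  25.57543613  35.        ] pred mouth [200.41260446 206.23373276] peg [193.50587156 126.75845218] [192.50384084 158.86183297]
[array([231., 182.]), array([165., 186.]), array([175., 226.]), array([231., 224.]), array([231., 183.])]
```

```bash

python3 nudge.py '5 -5.5 -3 0 0 0;0 0 0 0 0 0;9 0 15 0 0 0;9 0 15 0 0 0;0 0 0 0 0 0'
python3 nudge.py '6 0 10 0 0 0;5 0 8.5 0 0 0;0 0 0 0 0 0;0 0 0 0 0 0'
python3 pl.py
```

```text
time_s: 18.95
eef_pos: [520.0, 19.9, 116.9]
orientation: [[0.656, 0.642, -0.397], [0.555, -0.767, -0.323], [-0.512, -0.008, -0.859]]
ft_force: [-0.1, -0.9, -0.9]
finger_gap: 0.453
grasp_force: 60.2
time_s: 19.28
eef_pos: [520.9, 19.9, 96.8]
orientation: [[0.657, 0.642, -0.395], [0.554, -0.767, -0.323], [-0.511, -0.007, -0.86]]
ft_force: [-0.1, -0.5, -0.1]
finger_gap: 0.462
grasp_force: 60.2
q [ -1.  38. -19. 101.  23.  74. -81.] axis [-0.005  0.005 -1.   ] tilt 0.4
rot tool [-0.3  0.1  0.2]
base now [518.   17.4 111.2] mouth [517.7  17.7  49.2] camera az 40.0 camz 159.55729275143818
pos to over, base at z=160 / 97.5: [-26.4   0.1 -41.1] [ 5.5  0.5 12.6]
```

```bash

python3 nudge.py '2.5 0 4.5 0 0 0;2 0 3.4 0 0 0;0 0 0 0 0 0;0 0 0 0 0 0' | head -4
python3 nudge.py '0.5 0 0.9 0 0 0;0 0 0 0 0 0;0 0 0 0 0 0'|head -4
python3 nudge.py '0.5 0 0.9 0 0 0;0 0 0 0 0 0;0 0 0 0 0 0'|head -4
python3 nudge.py '0.5 0 0.9 0 0 0;0 0 0 0 0 0;0 0 0 0 0 0'|head -4
python3 nudge.py '0.5 0 0.9 0 0 0;0 0 0 0 0 0;0 0 0 0 0 0'|head -4
python3 pl.py
```

```text
time_s: 19.62
eef_pos: [520.8, 19.8, 87.8]
orientation: [[0.657, 0.642, -0.395], [0.554, -0.767, -0.323], [-0.51, -0.007, -0.86]]
ft_force: [0.3, 0.5, -0.5]
time_s: 19.87
eef_pos: [521.0, 19.9, 87.0]
orientation: [[0.658, 0.642, -0.394], [0.555, -0.767, -0.323], [-0.51, -0.006, -0.86]]
ft_force: [-0.5, -0.2, 0.2]
time_s: 20.12
eef_pos: [521.2, 20.1, 86.6]
orientation: [[0.658, 0.642, -0.394], [0.555, -0.767, -0.323], [-0.51, -0.006, -0.86]]
ft_force: [0.6, 0.1, 6.0]
time_s: 20.37
eef_pos: [521.3, 20.2, 86.4]
orientation: [[0.658, 0.642, -0.394], [0.554, -0.767, -0.324], [-0.51, -0.005, -0.86]]
ft_force: [0.2, 1.3, 9.3]
time_s: 20.62
eef_pos: [521.3, 20.3, 86.3]
orientation: [[0.658, 0.642, -0.394], [0.554, -0.767, -0.324], [-0.51, -0.005, -0.86]]
ft_force: [-1.0, 2.0, 15.1]
q [ -1.  38. -18. 101.  23.  73. -81.] axis [-0.004  0.004 -1.   ] tilt 0.3
rot tool [-0.2  0.   0.1]
base now [518.5  17.8 100.7] mouth [518.2  18.   38.7] camera az 40.0 camz 149.14536037765998
pos to over, base at z=160 / 97.5: [-32.2   0.1 -49.9] [-0.3  0.5  3.9]
```

```bash

python3 nudge.py '-0.5 0 -0.9 0 0 0;-0.5 0 -0.9 0 0 0;0 0 0 0 0 0'|sed -n 4p
python3 nudge.py '0 0 0 0 0 0;0 0 0 0 0 0;0 0 0 0 0 0;0 0 0 0 0 0;0 0 0 0 0 0' 1.0
python3 nudge.py '0 0 -10 0 0 0;0 0 -15 0 0 0;0 0 -25 0 0 0;0 0 -25 0 0 0;0 0 -25 0 0 0'
python3 nudge.py '0 0 -25 0 0 0;0 0 -25 0 0 0;0 0 0 0 0 0;0 0 0 0 0 0'
python3 - <<'E'
from h import *
i=env.snapshot('wrist');j=env.snapshot('scene')
np.savez('q1',**env.camera_info('wrist'))
c=env.camera_info('scene');u,v=pix(c,[517,16,90]).round().astype(int)
k=cv2.resize(j[v-60:v+60,u-60:u+60],(400,400),interpolation=2)
cv2.imwrite('pics/p2.png',np.hstack([i[0:400,120:520],k]))
E
```

```text
ft_force: [0.6, 2.1, 7.0]
time_s: 21.28
eef_pos: [520.6, 19.7, 85.4]
orientation: [[0.657, 0.642, -0.395], [0.554, -0.767, -0.323], [-0.51, -0.007, -0.86]]
ft_force: [0.6, -0.1, -0.4]
finger_gap: 1.002
grasp_force: 0.0
time_s: 21.7
eef_pos: [560.8, 52.7, 173.3]
orientation: [[0.658, 0.642, -0.395], [0.555, -0.767, -0.323], [-0.51, -0.007, -0.86]]
ft_force: [-0.2, 0.0, -0.4]
finger_gap: 0.998
grasp_force: 0.0
time_s: 22.03
eef_pos: [580.9, 69.4, 216.1]
orientation: [[0.659, 0.642, -0.392], [0.556, -0.766, -0.322], [-0.507, -0.006, -0.862]]
ft_force: [0.8, -1.4, -0.5]
finger_gap: 1.0
grasp_force: 0.0
```

View pics/p2.png

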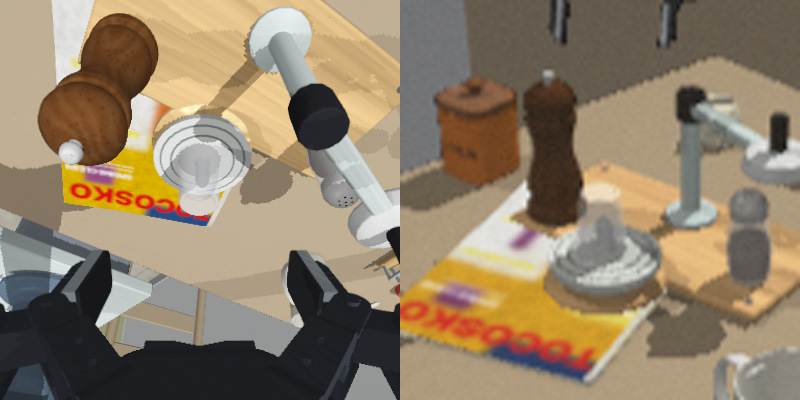

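The glass stands upright on the tray over the peg, with the jaws clear of it. The lamp is still swung aside and the mill and salt shaker haven't moved. Next I'll straighten the tool and go to the knob.

```bash

python3 nudge.py '-14 0 -24 0 0 0;-14 0 -24 0 0 0;-14 0 -24 0 0 0;0 0 0 0 6 0;0 0 0 0 6 0'
python3 nudge.py '0 0 0 0 6 0;0 0 0 0 6 0;0 0 0 0 6 0;0 0 0 0 0 6;0 0 0 0 0 6'|sed -n 3p
python3 nudge.py '0 0 0 0 0 6;0 0 0 0 0 6;0 0 0 0 0 6;0 0 0 0 0 6;0 0 0 0 0 0'
cat > kn.py <<'E'
from h import *
from scipy.spatial.transform import Rotation as Ro
import sys
o=env.get_obs();R=o['orientation'];y=np.radians(4.2)
Rt=np.array([[np.cos(y),np.sin(y),0],[np.sin(y),-np.cos(y),0],[0,0,-1.]])
print('rot',np.degrees(Ro.from_matrix(R.T@Rt).as_rotvec()).round(1),'move',totool([633.3,-89.3,300],o).round(1),totool([633.3,-89.3,172],o).round(1),o['q'].round())
E
python3 kn.py
```

```text
time_s: 22.55
eef_pos: [581.3, 69.2, 297.8]
orientation: [[0.726, 0.643, -0.246], [0.611, -0.766, -0.198], [-0.316, -0.007, -0.949]]
ft_force: [0.1, -0.2, 0.1]
finger_gap: 0.997
grasp_force: 0.0
orientation: [[0.887, 0.461, -0.015], [0.461, -0.887, -0.004], [-0.015, -0.004, -1.0]]
time_s: 23.38
eef_pos: [579.8, 67.5, 296.8]
orientation: [[0.998, 0.066, -0.016], [0.066, -0.998, -0.003], [-0.016, 0.002, -1.0]]
ft_force: [-1.2, 0.5, 0.6]
finger_gap: 0.995
grasp_force: 0.0
rot [ 0.1  0.9 -0.4] move [ 43.  160.   -3.6] [ 45.1 159.7 124.4] [   3.   18.  -18.   96.    6.   67. -102.]
```

```bash

python3 nudge.py '9 32 0 0 0.9 0;9 32 0 0 0 0;9 32 0 0 0 0;9 32 0 0 0 0;9 32 0 0 0 0'
python3 nudge.py '0 0 0 0 0 0;0 0 0 0 0 0;0 0 0 0 0 0'|sed -n 2p
python3 kn.py
python3 - <<'E'
from h import *
c=env.camera_info('wrist');i=env.snapshot('wrist')
for z in(172,):u,v=pix(c,[633.3,-89.3,158]).round().astype(int)
print(u,v,blobs(i,(i.max(2)<60).astype(np.uint8)*255,(u-40,v-40,u+40,v+40)))
b=blobs(i,(i.max(2)<60).astype(np.uint8)*255,(u-40,v-40,u+40,v+40));print([plane(c,*q[0],156.6) for q in b])
E
```

```text
time_s: 23.8
eef_pos: [636.2, -90.1, 297.3]
orientation: [[0.997, 0.071, 0.0], [0.071, -0.997, -0.001], [0.0, 0.002, -1.0]]
ft_force: [0.0, 1.1, 0.5]
finger_gap: 0.998
grasp_force: 0.0
eef_pos: [636.0, -88.0, 297.4]
rot [ 0.  -0.  -0.2] move [-2.8  1.2 -2.6] [ -2.9   1.1 125.4] [ 14.  23. -14.  89.   6.  69. -87.]
322 197 [(array([320.4, 201.5]), [313, 189, 16, 25, 337])]
[array([628.55799751, -87.98914222, 156.6       ])]
```

```bash

python3 nudge.py '-5 0.5 25 0 0 0;0 0 25 0 0 0;0 0 25 0 0 0;0 0 25 0 0 0;0 0 15 0 0 0'
python3 nudge.py '0 0 10 0 0 0;0 0 0 0 0 0;0 0 0 0 0 0'|sed -n 2,4p
python3 nudge.py '0 0 0 0 0 0;0 0 0 0 0 0;0 0 0 0 0 0;0 0 0 0 0 0;0 0 0 0 0 0' 0.0
python3 nudge.py '0 0 0 0 0 0;0 0 0 0 0 0;0 0 0 0 0 0;0 0 0 0 0 0'
python3 - <<'E'
from h import *
o=env.get_obs();R=o['orientation'];p=o['eef_pos'];h=np.array([645,40.]);r=p[:2]-h
a0=np.degrees(np.arctan2(-r[1],-r[0]));rr=np.hypot(*r);q=p.copy();print(p,a0,rr)
for a in np.linspace(a0,10.7,25)[1:]:
    n=np.array([h[0]-rr*np.cos(np.radians(a)),h[1]-rr*np.sin(np.radians(a)),p[2]]);print(a.round(),(R.T@(n-q)).round(1)[:2]);q=n
E
```

```text
time_s: 24.52
eef_pos: [630.2, -87.1, 180.7]
orientation: [[0.997, 0.073, -0.001], [0.073, -0.997, -0.0], [-0.001, 0.0, -1.0]]
ft_force: [-1.4, 1.1, -1.2]
finger_gap: 1.0
grasp_force: 0.0
eef_pos: [632.1, -88.3, 173.6]
orientation: [[0.998, 0.07, 0.003], [0.07, -0.998, -0.001], [0.003, 0.001, -1.0]]
ft_force: [0.2, -0.2, 0.5]
time_s: 25.18
eef_pos: [632.2, -89.4, 173.9]
orientation: [[0.998, 0.068, 0.004], [0.068, -0.998, -0.002], [0.003, 0.002, -1.0]]
ft_force: [-0.0, -0.1, 0.5]
finger_gap: 0.296
grasp_force: 0.0
time_s: 25.52
eef_pos: [632.3, -89.5, 173.9]
orientation: [[0.998, 0.068, 0.003], [0.068, -0.998, -0.002], [0.003, 0.002, -1.0]]
ft_force: [-1.4, -0.7, 4.0]
finger_gap: 0.161
grasp_force: 58.5
[632.2660766  -89.49151728 173.88006774] 84.38371093536105 130.1161244958896
81.0 [-6.8 -1.3]
78.0 [-6.8 -1.7]
75.0 [-6.7 -2.1]
72.0 [-6.5 -2.4]
69.0 [-6.4 -2.8]
66.0 [-6.2 -3.1]
63.0 [-6.1 -3.4]
60.0 [-5.9 -3.8]
57.0 [-5.7 -4.1]
54.0 [-5.4 -4.4]
51.0 [-5.2 -4.6]
48.0 [-4.9 -4.9]
44.0 [-4.7 -5.2]
41.0 [-4.4 -5.4]
38.0 [-4.1 -5.6]
35.0 [-3.8 -5.9]
32.0 [-3.5 -6. ]
29.0 [-3.1 -6.2]
26.0 [-2.8 -6.4]
23.0 [-2.5 -6.5]
20.0 [-2.1 -6.6]
17.0 [-1.7 -6.8]
14.0 [-1.4 -6.8]
11.0 [-1.  -6.9]
```

```bash

python3 nudge.py '-6.8 -1.3 0 0 0 0;-6.8 -1.7 0 0 0 0;-6.7 -2.1 0 0 0 0;-6.5 -2.4 0 0 0 0;-6.4 -2.8 0 0 0 0'|sed -n 2,4p
python3 nudge.py '-6.2 -3.1 0 0 0 0;-6.1 -3.4 0 0 0 0;-5.9 -3.8 0 0 0 0;-5.7 -4.1 0 0 0 0;-5.4 -4.4 0 0 0 0'|sed -n 2,4p
python3 nudge.py '-5.2 -4.6 0 0 0 0;-4.9 -4.9 0 0 0 0;-4.7 -5.2 0 0 0 0;-4.4 -5.4 0 0 0 0;-4.1 -5.6 0 0 0 0'|sed -n 2,4p
python3 nudge.py '-3.8 -5.9 0 0 0 0;-3.5 -6 0 0 0 0;-3.1 -6.2 0 0 0 0;-2.8 -6.4 0 0 0 0;-2.5 -6.5 0 0 0 0'|sed -n 2,4p
python3 nudge.py '-2.1 -6.6 0 0 0 0;-1.7 -6.8 0 0 0 0;-1.4 -6.8 0 0 0 0;-1 -6.9 0 0 0 0;0 0 0 0 0 0'
python3 nudge.py '0 0 0 0 0 0;0 0 0 0 0 0'
```

```text
eef_pos: [597.7, -81.0, 173.9]
orientation: [[0.998, 0.069, 0.004], [0.069, -0.998, -0.001], [0.003, 0.002, -1.0]]
ft_force: [3.4, -1.4, 4.1]
eef_pos: [567.0, -64.9, 173.8]
orientation: [[0.998, 0.068, 0.003], [0.068, -0.998, -0.003], [0.003, 0.003, -1.0]]
ft_force: [2.6, -2.6, 6.2]
eef_pos: [541.6, -42.1, 173.8]
orientation: [[0.998, 0.067, 0.002], [0.067, -0.998, -0.004], [0.001, 0.004, -1.0]]
ft_force: [-0.8, -5.9, 9.3]
eef_pos: [522.0, -13.2, 173.7]
orientation: [[0.998, 0.066, -0.003], [0.066, -0.998, -0.006], [-0.003, 0.006, -1.0]]
ft_force: [-6.1, -6.4, 14.7]
time_s: 27.6
eef_pos: [511.7, 15.0, 173.6]
orientation: [[0.998, 0.068, -0.008], [0.068, -0.998, -0.006], [-0.008, 0.005, -1.0]]
ft_force: [-11.9, -4.5, 21.1]
finger_gap: 0.165
grasp_force: 60.9
time_s: 27.77
eef_pos: [511.8, 14.4, 173.6]
orientation: [[0.998, 0.067, -0.008], [0.067, -0.998, -0.005], [-0.008, 0.005, -1.0]]
ft_force: [-11.9, -4.4, 21.8]
finger_gap: 0.162
grasp_force: 60.9
```

```bash

python3 nudge.py '2.5 -1.5 0 0 0 0;0 0 0 0 0 0;0 0 0 0 0 0'|sed -n 2,4p
python3 nudge.py '0 0 0 0 0 0;0 0 0 0 0 0;0 0 0 0 0 0;0 0 0 0 0 0;0 0 0 0 0 0' 1.0
python3 nudge.py '0 0 0 0 0 0;0 0 -10 0 0 0;0 0 -20 0 0 0;0 0 -25 0 0 0;0 0 -25 0 0 0'
python3 nudge.py '0 0 -30 0 0 0;0 0 -20 0 0 0;0 0 0 0 0 0;0 0 0 0 0 0'|sed -n 2,4p
python3 - <<'E'
from h import *
i=env.snapshot('wrist');c=env.camera_info('wrist');j=env.snapshot('scene')
b=blobs(i,(i.max(2)<60).astype(np.uint8)*255,(250,150,390,245));print(b,[plane(c,*q[0],156.6) for q in b])
cs=env.camera_info('scene');u,v=pix(cs,[517,16,90]).round().astype(int)
cv2.imwrite('pics/f.png',np.hstack([i[0:400,120:520],cv2.resize(j[v-60:v+60,u-60:u+60],(400,400),interpolation=2)]))
E
```

```text
eef_pos: [511.8, 14.8, 173.6]
orientation: [[0.998, 0.066, -0.014], [0.066, -0.998, -0.008], [-0.015, 0.007, -1.0]]
ft_force: [-19.9, -6.2, 27.9]
time_s: 28.43
eef_pos: [518.8, 17.9, 172.3]
orientation: [[0.998, 0.069, 0.001], [0.069, -0.998, -0.001], [0.001, 0.001, -1.0]]
ft_force: [0.4, 0.0, 0.3]
finger_gap: 0.862
grasp_force: 0.0
time_s: 28.85
eef_pos: [518.8, 17.9, 254.1]
orientation: [[0.998, 0.069, 0.002], [0.069, -0.998, -0.001], [0.002, 0.001, -1.0]]
ft_force: [1.0, -0.1, 0.4]
finger_gap: 1.002
grasp_force: 0.0
eef_pos: [519.4, 18.0, 304.6]
orientation: [[0.998, 0.069, 0.006], [0.069, -0.998, -0.001], [0.006, 0.002, -1.0]]
ft_force: [0.3, 0.0, -0.4]
[(array([321.7, 194.6]), [314, 183, 17, 24, 318])] [array([516.43332874,  16.75652901, 156.6       ])]
```

View pics/f.png

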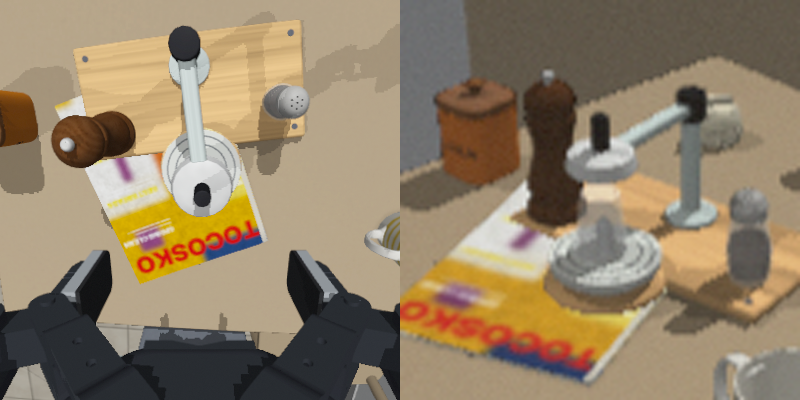

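The lamp is centred over the peg: the knob measures (516.4,16.8) against the peg at (517,16). The glass stands upright under it, the other items haven't moved, and the gripper is clear. Handing in.

```bash
python3 -c "
from cell import env
print(env.hand_in())"
```

```text
the job is handed in; nothing more can be done
None
```

The job is handed in, with no verdict returned: the last pictures show the glass upside down over the peg on the tray, the lamp back within about 1 mm of the peg's measured position, the mill, salt shaker and sugar tin standing where they were, and the gripper touching nothing at about 29 s of the 72 s allowed.

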